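# Move the core plug to a fresh film roll

### The arm

A 7-joint arm with a two-finger parallel gripper is mounted at the origin on the work surface; the furniture and walls round the work are solid. World frame = base frame: x ahead of the robot, y to its left, z up, the work surface at z = 0. Lengths are in m, angles in rad, forces in N, time in s.
With the tool pointing down it reaches from about 0.425 to 0.875 m from the base axis. Payload 4.7 kg.
Tool frame: the origin (TCP) lies midway between the tips of the shut fingers; the grasp point (between the pads) lies 19 mm behind it; z points along the fingers, y is the line along which they close (so a half turn about z gives the same grasp; the last joint's range is limited). The gripper opens to 87 mm and grips with 3 to 60 N. Pads are 19 mm wide; open, the fingers measure 117 mm over their backs; the gripper's body (75 mm by 190 mm) begins 51 mm behind the grasp point.
Start: joints at [1.137, 0.321, -0.07, 1.45, 0.023, 1.371, -0.057], TCP at [0.281, -0.586, 0.223] pointing down, gripper open.
Joint ranges: [-2.86, 2.86], [-0.3, 2.09], [-1.38, 1.24], [0.06, 2.45], [-1.56, 4.7], [0.09, 2.05], [-2.69, 2.69]. Speed limits (rad/s): [2.57, 2.57, 3.14, 3.14, 3.14, 3.14, 3.14].

### API

Orientations are given as a rotation vector (axis times angle).
In Python, from bench import ctrl gives the robot as it stands. The module is installed in compiled form; this text tells all that it offers.
- The arm moves only by the shell command python3 -m handwheel 'ROWS' [FORCE]. ROWS is JSON, a list of rows, each a list of 7 numbers: the finger opening in m, from 0 to 0.087, then the shift along the tool's x, y, z in m, then the turn, a rotation vector about the tool's x, y, z in degrees. A call has 1 to 12 rows; each row shifts and turns the commanded pose from where the row before left it, along the tool's axes as they then stand; what a row does not reach is not made up. A row lasts 1/8 s, in which the tool goes at most 62.5 mm and 10.7 degrees, less where a joint would pass 70% of its speed; a pose out of reach is approached as far as the arm can. A call is refused whole if a number of a shift passes 0.0625 or a number of a turn 10.7, either way. A call with a gripper value outside its range is refused whole. The fingers move at their own pace and stop on an object; FORCE is the grip in N (left out, the last holds). Time passes only in rows, so rows that do not move let the fingers close. It gives the time, the measured TCP pose, the force, the opening and the grip force at its end, in the units of the state.
- ctrl.get_state(): the state, without advancing time (a new reading comes with each control period).
- ctrl.get_image(name): name is "scene" or "top"; returns (picture, depth): 384x512x3 uint8, blue, green, red; 384x512 float32, m along the optical axis (not along the pixel's ray), 0 where there is no reading.
- ctrl.camera_info(name): a dict with "intrinsics" (3x3 intrinsics, pixels), "D" ([k1, k2, p1, p2, k3] as OpenCV has them; the pictures are not rectified), "R" (3x3) and "t" (3): a world point X has camera coordinates R X + t. Camera axes: x right, y down, z forward; pixel columns grow to the right and rows downward; lengths in m; the calibration is good to about 2 mm. A picture is of the moment at which its call begins. camera_info takes no time and is no camera call.
- ctrl.close_job(): hands the job in; it is judged then, once.
The state is a dict: "time": time; "joint_positions": joint angles; "qd": joint speeds; "joint_torque": joint torques, N m; "position": TCP position; "tool_rot": TCP orientation; "ft_force": force on the tool from outside, world axes, zero at the start; "torque": the same for the moment, N m; "grip_width": opening from 0.0 (shut) to 1.0 (fully open); "grip_force": force on a finger pad.
Only numpy, scipy, OpenCV 4.12 (cv2) and the standard library are available. Lean on these libraries where they do the work, as an engineer would, in place of code of your own. Each camera call takes 0.05 s, during which the arm holds its last target. There are 200 camera calls.

### The job

The wrapping-film roll is used up: pull the orange core plug out of the spent cardboard core and fit it into the core of the fresh film roll. It is a close fit with a sprung leaf on one side, so start it slanted with the white-marked edge alone in the core, rock it upright, then push it fully home until its flange sits flat on the core, and let go. Feel your way in gently, as hard pressing frays the cardboard core, and leave everything else on the table as it is.

Things in the scene. Friction and masses are not known exactly. Their poses are not given: they have to be found in the camera images.
- core_plug: Orange plastic core plug, loose, about 0.15 kg, at the start fully home in the spent core. Origin: centre of the flange's underside, on the axis; z up along the axis. Flange 58 mm across, z 0 to 5 mm. Below it a plain round spigot 36 mm in diameter, z 0 to -34 mm. A white bar on the flange's top marks the plain side, +y; the sprung leaf is on the -y side.
- plug_grip (a point): Middle of the plug's flat-sided wing grip (plug z 27 mm). The grip is 24 mm thick along plug y, 52 mm long along plug x, and stands from z 5 to 41 mm: grasp it across y.
- plug_plain_edge (a point): Point on the lower rim of the spigot at the plain, white-marked side (plug x 0, y +18 mm, z -34 mm).
- plug_leaf_edge (a point): Point on the lower rim of the spigot at the leaf side (plug x 0, y -18 mm, z -34 mm). Above it, at plug z -16 mm, a round sprung steel leaf bulges up to 3 mm out of the spigot: pressed flush it pushes back with about 7 N, and in a core it makes the plug rub with several N, so that the plug does not drop home by itself.
- full_stand: Fixed round grey stand, 124 mm across, 12 mm thick, origin at the centre of its underside. It carries the fresh roll, upright, held fast by a tacky rubber pad: pale film 86 mm across on a brown cardboard core with a sharp-edged bore 37.6 mm in diameter, over 70 mm deep. It was set down off-centre: its axis is 5 to 8 mm off the stand's, in any direction.
- roll_mouth (a point): Point on the stand's vertical centre line (not on the roll's axis, see the stand) at the height of the fresh core's upper end, 112 mm above the table. With the plug home its origin is at this height. The cardboard frays if the plug loads it with over 25 N, all contacts added up, of which the squeezed leaf alone makes about 10: set the flange down at a few mm/s.
- spent_stand: Fixed stand of the same kind, carrying the bare, spent cardboard core, 43 mm across, same bore and height, exactly centred and fixed.
- spent_mouth (a point): Centre of the spent core's upper end, 112 mm above the table; z up.
- ointment_carton: Bystander: white and teal ointment carton lying flat, 99x31x26 mm, loose; origin at the centre of its underside.
- cutter: Bystander: box cutter with orange handle lying flat, 149x21x16 mm, loose; origin at the centre of its underside.
- strip_packs: Bystander: banded pack of tablet strips, 46x83x26 mm, loose; origin at the centre of its underside.
- tube: Bystander: small white ointment tube lying on its side, 88x22x22 mm, loose; origin at the centre of its underside.
- carton_low: Bystander: lower of two stacked flat green cartons, 118x89x24 mm, loose; origin at the centre of its underside.
- carton_high: Bystander: upper of two stacked flat green cartons, 118x89x24 mm, loose; origin at the centre of its underside.
- calculator: Bystander: grey pocket calculator, 118x72x15 mm, loose; origin at the centre of its underside.

How it is judged:
By the outcome, as a careful person would: the job done as asked, in the order asked, and still so for the second after the job is handed in, with the robot touching nothing.
It also fails if it takes over 59 s, if anything falls off the work surface, if the arm or the gripper's body presses on something with over 40 N, if the wrist force passes 120 N, or if a joint passes its speed limit or range.

## Working session

There is one attempt and no reset: what is moved stays moved. The work goes in short steps, Python scripts to look and compute and a shell command to move; the robot and the scene stay as the last step left them, time stands still between calls to the robot, and variables do not carry over. Pictures are saved under pics/ and viewed, at most 10 in all, crops included, and the job is handed in when it is done.

```bash
mkdir -p pics; cat > h.py <<'E'
import numpy as np, cv2
from bench import ctrl
from scipy.spatial.transform import Rotation as Ro
def ray(name,uv):
    c=ctrl.camera_info(name);K=np.array(c["intrinsics"]);R=np.array(c["R"]);t=np.array(c["t"]).ravel()
    p=cv2.undistortPoints(np.array(uv,float).reshape(-1,1,2),K,np.array(c["D"],float)).reshape(-1,2)
    d=np.c_[p,np.ones(len(p))]@R
    return -R.T@t,d
def onplane(name,uv,z):
    o,d=ray(name,uv); return o+d*((z-o[2])/d[:,2])[:,None]
E
python3 - <<'E'
from h import *
for n in("scene","top"):
    im,d=ctrl.get_image(n);cv2.imwrite(f"pics/{n}0.png",im);np.savez(f"{n}0.npz",im=im,d=d)
    o,dd=ray(n,[[256,192]]);print(n,o,dd, ctrl.camera_info(n)["intrinsics"])
s=ctrl.get_state();print(s)
print(Ro.from_rotvec(s["tool_rot"]).as_matrix())
E
```

```text
scene [-0.61445698  0.09619121  0.88405545] [[ 0.82898747 -0.06345383 -0.55624746]] [[459.11289732   0.         246.41558465]
 [  0.         459.11289732 198.84079494]
 [  0.           0.           1.        ]]
top [0.28129935 0.03697571 1.55697058] [[ 0.14814536 -0.00250302 -0.98897288]] [[428.38006065   0.         256.81225242]
 [  0.         428.38006065 190.22954047]
 [  0.           0.           1.        ]]
{'time': 0.1, 'joint_positions': array([ 1.13712376,  0.32178795, -0.07006467,  1.45155297,  0.02257622,
        1.37079068, -0.05688051]), 'qd': array([-0.00025093, -0.00263881,  0.00055343, -0.00338075,  0.00066658,
        0.00099619,  0.00162249]), 'joint_torque': array([-1.10665896e-03, -4.92570877e+01, -4.06302055e-01, -3.13396382e+01,
       -6.40928792e-02,  3.95237573e-02,  1.00710258e-04]), 'position': array([ 0.28116204, -0.58549608,  0.22154535]), 'tool_rot': array([-3.06152801e+00, -6.97158942e-01,  7.25651822e-04]), 'ft_force': array([ 0.46601398, -1.17467291,  0.01997079]), 'torque': array([-0.05496554, -0.01393808, -0.01656226]), 'grip_force': 0.0, 'grip_width': 0.9975304840411776}
[[ 9.01403486e-01  4.32979299e-01 -8.26044556e-04]
 [ 4.32980080e-01 -9.01402164e-01  1.54578239e-03]
 [-7.53065756e-05 -1.75103447e-03 -9.99998464e-01]]
```

View pics/scene0.png

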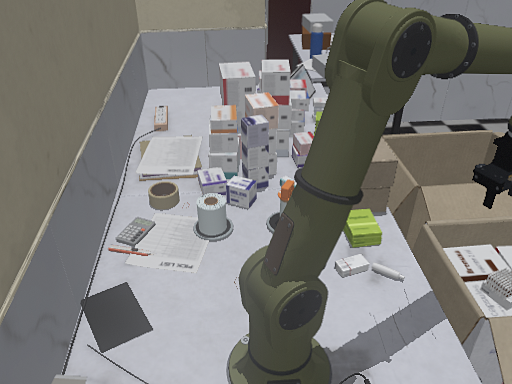

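View pics/top0.png

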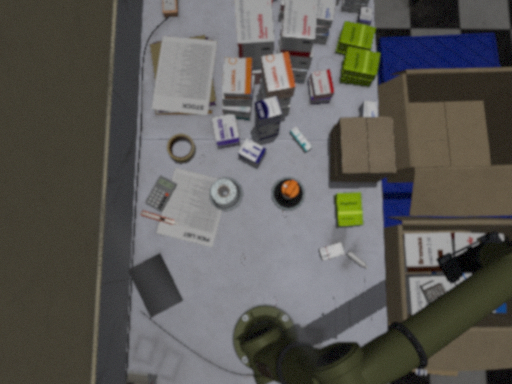

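```bash
python3 - <<'E'
import numpy as np,cv2
a=np.load("top0.npz");b=np.load("scene0.npz")
def crop(im,r,c,h,w,s):return cv2.resize(im[r:r+h,c:c+w],None,fx=s,fy=s,interpolation=cv2.INTER_NEAREST)
A=np.hstack([crop(a["im"],170,202,48,48,8),crop(a["im"],170,266,48,48,8)])
B=np.hstack([crop(b["im"],180,184,64,60,6),crop(b["im"],170,256,64,60,6)])
cv2.imwrite("pics/ct.png",A);cv2.imwrite("pics/cs.png",B)
E
```

```text
(no output)
```

View pics/ct.png

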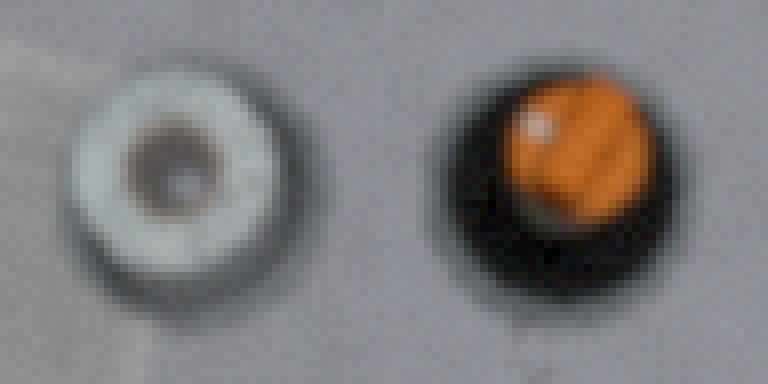

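View pics/cs.png

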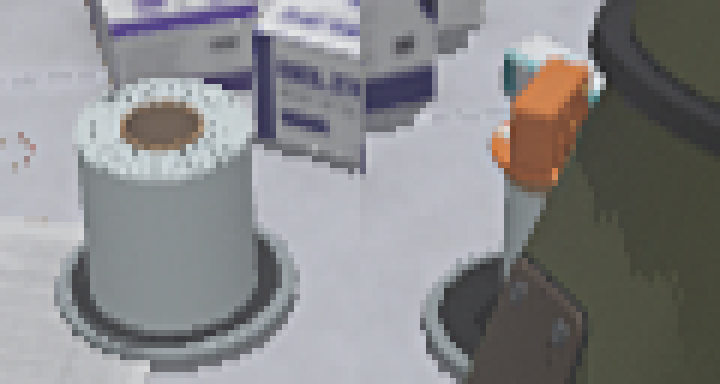

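```bash
python3 - <<'E'
from h import *
a=np.load("top0.npz")["im"];b=np.load("scene0.npz")["im"]
def big(im,r,c,h,w,s=8):
    return cv2.resize(im[r:r+h,c:c+w],None,fx=s,fy=s,interpolation=cv2.INTER_CUBIC)
def un(p,r,c,s=8): return (np.asarray(p,float)+.5)/s-.5+[c,r]
def circ(P):
    A=np.c_[2*P[:,:2],np.ones(len(P))];s=np.linalg.lstsq(A,(P[:,:2]**2).sum(1),rcond=None)[0]
    return s[:2],np.sqrt(s[2]+s[:2]@s[:2])
def fit(n,mask,r,c,z,name,hull=True):
    cs,_=cv2.findContours(mask.astype(np.uint8),cv2.RETR_EXTERNAL,cv2.CHAIN_APPROX_NONE)
    k=max(cs,key=cv2.contourArea)
    if hull:k=cv2.convexHull(k)
    # resample the filled hull's outline
    m=np.zeros(mask.shape,np.uint8);cv2.drawContours(m,[k],-1,1,-1)
    k=cv2.findContours(m,cv2.RETR_EXTERNAL,cv2.CHAIN_APPROX_NONE)[0][0]
    P=onplane(n,un(k.reshape(-1,2),r,c),z);print(name,*circ(P),un(k.reshape(-1,2).mean(0),r,c));return P
# top: plug
A=big(a,170,266,48,48);H=cv2.cvtColor(A,cv2.COLOR_BGR2HSV)
org=(H[...,0]<20)&(H[...,1]>120)&(H[...,2]>80)
fit("top",org,170,266,.117,"flange top")
dark=(A.max(2)<70)
fit("top",dark|org,170,266,.014,"pad spent")
bar=((A.min(2)>140)&(cv2.dilate(org.astype(np.uint8),np.ones((25,25)))>0))
nb,l,st,ce=cv2.connectedComponentsWithStats(bar.astype(np.uint8))
for i in range(1,nb): print("bar",st[i,4],ce[i],onplane("top",[un(ce[i],170,266)],.117))
# scene orange
B=big(b,170,256,64,60);
# top: roll
A=big(a,170,202,48,48);g=A.min(2)
for th in(135,145,155): fit("top",cv2.morphologyEx((A[...,1]>th).astype(np.uint8),cv2.MORPH_OPEN,np.ones((9,9))),170,202,.112,f"film{th}")
H=cv2.cvtColor(A,cv2.COLOR_BGR2HSV)
m=np.zeros(g.shape,bool);m[104:240,110:236]=True
for th in (120,135): fit("top",(A[...,1]<th)&m,170,202,.112,f"bore{th}")
# scene roll
B=big(b,180,184,64,60);H=cv2.cvtColor(B,cv2.COLOR_BGR2HSV)
br=(H[...,0]<25)&(H[...,1]>60)
m=np.zeros(br.shape,bool);m[115:215,140:290]=True
fit("scene",br&m,180,184,.112,"core outer scene")
E
```

```text
flange top [ 0.5103627  -0.08260727] 0.031234923633905433 [290.08454106 188.20531401]
pad spent [ 0.50775779 -0.08196152] 0.05169617482962146 [287.72084633 193.46538612]
bar 31 [152.41935484 127.25806452] [[ 0.51986845 -0.0641181   0.117     ]]
film135 [0.49320565 0.13723038] 0.09469408007390387 [225.5 193.5]
film145 [0.51276398 0.16301923] 0.052343519848467884 [218.20876918 187.06650976]
film155 [0.50151861 0.14566213] 0.0402246399095347 [223.2122619  190.80964286]
bore120 [0.50180324 0.14566954] 0.018886808091329386 [223.03099174 190.67407025]
bore135 [0.50178809 0.14536767] 0.021131511891029485 [223.13109206 190.7493231 ]
core outer scene [0.5014561  0.14508471] 0.0193756789272741 [210.41169028 200.77302632]
```

```bash
python3 - <<'E'
from h import *
f=np.load("top0.npz");d=f["d"];c=ctrl.camera_info("top");R=np.array(c["R"]);t=np.array(c["t"]).ravel()
v,u=np.mgrid[0:384,0:512];uv=np.c_[u.ravel(),v.ravel()]
o,dd=ray("top",uv);P=(o+dd/ (dd@R[2])[:,None]*d.ravel()[:,None]).reshape(384,512,3)
g=P[170:218,266:314];m=(g[...,2]>.137)&(g[...,2]<.17)
q=g[m];print(len(q),q.mean(0),q.min(0),q.max(0))
uv2=np.argwhere(m)[:,::-1]+[266,170]
w=onplane("top",uv2,.153)[:,:2];w0=w.mean(0);U,S,V=np.linalg.svd(w-w0);print(w0,V,S,np.degrees(np.arctan2(V[1,1],V[1,0])))
print(cv2.minAreaRect((w*1000).astype(np.float32)))
m=(g[...,2]>.1)&(g[...,2]<.13);print("flange z",g[m].mean(0))
for zl in(.1,.15,.2,.25,.3):
  k=(P[...,2]>zl)&(P[...,0]>.3)&(P[...,0]<.9)&(abs(P[...,1])<.4)
  print(zl,[ (round(x,2),round(P[...,0][k&(abs(P[...,1]-x)<.025)].min(),3)) for x in np.arange(-.3,.31,.05) if (k&(abs(P[...,1]-x)<.025)).any()])
E
```

```text
117 [ 0.50716988 -0.08008211  0.15172124] [ 0.48202    -0.10013047  0.13788093] [ 0.5333764  -0.05952515  0.15969163]
[ 0.50697449 -0.07998   ] [[-0.86133189  0.5080427 ]
 [-0.5080427  -0.86133189]] [0.16700613 0.075493  ] -120.53354241750034
((507.13787841796875, -80.10392761230469), (24.41172981262207, 54.341915130615234), 58.96118927001953)
flange z [ 0.5061258  -0.08042425  0.11705426]
0.1 [(np.float64(-0.3), np.float64(0.548)), (np.float64(-0.25), np.float64(0.547)), (np.float64(-0.2), np.float64(0.853)), (np.float64(-0.15), np.float64(0.875)), (np.float64(-0.1), np.float64(0.48)), (np.float64(-0.05), np.float64(0.482)), (np.float64(-0.0), np.float64(0.708)), (np.float64(0.05), np.float64(0.716)), (np.float64(0.1), np.float64(0.466)), (np.float64(0.15), np.float64(0.458)), (np.float64(0.2), np.float64(0.47))]
0.15 [(np.float64(-0.3), np.float64(0.548)), (np.float64(-0.25), np.float64(0.548)), (np.float64(-0.1), np.float64(0.482)), (np.float64(-0.05), np.float64(0.486)), (np.float64(-0.0), np.float64(0.708)), (np.float64(0.05), np.float64(0.716)), (np.float64(0.1), np.float64(0.801)), (np.float64(0.15), np.float64(0.802))]
0.2 [(np.float64(-0.3), np.float64(0.577)), (np.float64(-0.25), np.float64(0.567)), (np.float64(-0.1), np.float64(0.808)), (np.float64(-0.05), np.float64(0.724)), (np.float64(-0.0), np.float64(0.708)), (np.float64(0.05), np.float64(0.718)), (np.float64(0.1), np.float64(0.801)), (np.float64(0.15), np.float64(0.804))]
0.25 [(np.float64(-0.1), np.float64(0.808)), (np.float64(-0.05), np.float64(0.727)), (np.float64(-0.0), np.float64(0.711)), (np.float64(0.05), np.float64(0.729))]
0.3 []
```

```bash
python3 -m handwheel '[[0.087,0,0,-0.04,0,0,0],[0.087,0,0,-0.04,0,0,0],[0.087,0,0,-0.04,0,0,0],[0.087,0.04,-0.034,0,0,0,0],[0.087,0.04,-0.034,0,0,0,0],[0.087,0.04,-0.034,0,0,0,0],[0.087,0.04,-0.034,0,0,0,0],[0.087,0.04,-0.034,0,0,0,0],[0.087,0.04,-0.034,0,0,0,0],[0.087,0.04,-0.034,0,0,0,0],[0.087,0.04,-0.034,0,0,0,0],[0.087,0.04,-0.034,0,0,0,0]]'
python3 -m handwheel '[[0.087,0,0,0,0,0,-10.3],[0.087,0,0,0,0,0,-10.3],[0.087,0,0,0,0,0,-10.3],[0.087,0,0,0,0,0,-10.3],[0.087,0,0,0,0,0,-10.3],[0.087,0,0,0,0,0,-10.3],[0.087,0,0,0,0,0,-10.3],[0.087,0,0,0,0,0,-10.3],[0.087,0,0,0,0,0,-10.3],[0.087,0,0,0,0,0,-10.3],[0.087,0,0,0,0,0,-10.3],[0.087,0,0,0,0,0,-10.3]]'
cat >> h.py <<'E'
def info(target=None,yaw=None):
    s=ctrl.get_state();M=Ro.from_rotvec(s["tool_rot"]).as_matrix()
    print("t",round(s["time"],2),"p",s["position"].round(4),"F",s["ft_force"].round(1),"w",round(s["grip_width"]*87,1),s["grip_force"],"q",s["joint_positions"].round(2))
    print("x",M[:,0].round(3),"y",M[:,1].round(3),"z",M[:,2].round(3),"yaw_y",np.degrees(np.arctan2(M[1,1],M[0,1])).round(2))
    if target is not None: print("tool shift mm",(M.T@(np.array(target)-s["position"])*1000).round(1))
    return s,M
E
python3 -c "
from h import *
info([.507,-.080,.2])"
```

```text
time: 1.6
position: [0.4737, -0.1526, 0.3423]
tool_rot: [3.063, 0.697, -0.001]
ft_force: [0.4, -0.0, 0.1]
grip_width: 1.001
grip_force: 0.0
time: 3.1
position: [0.4732, -0.1542, 0.3421]
tool_rot: [-0.824, -3.031, 0.0]
ft_force: [1.2, -0.7, -0.5]
grip_width: 1.0
grip_force: 0.0
t 3.1 p [ 0.4732 -0.1542  0.3421] F [ 1.2 -0.7 -0.5] w 87.0 0.0 q [ 0.69 -0.02 -0.42  1.6  -0.01  1.56  1.31]
x [-0.862  0.506  0.001] y [ 0.506  0.862 -0.   ] z [-0.001  0.    -1.   ] yaw_y 59.6
tool shift mm [  8.2  81.1 142.1]
```

```bash
python3 -m handwheel '[[0.087,0.0041,0.0405,0,0,0,0],[0.087,0.0041,0.0406,0,0,0,0],[0.087,0,0,0.05,0,0,0],[0.087,0,0,0.05,0,0,0],[0.087,0,0,0.04,0,0,0],[0.087,0,0,0.03,0,0,0],[0.087,0,0,0.03,0,0,0],[0.087,0,0,0.02,0,0,0],[0.087,0,0,0,0,0,0]]'
python3 -c "
from h import *
info([.507,-.080,.121])
im,d=ctrl.get_image('scene');cv2.imwrite('pics/s1.png',im)
cv2.imwrite('pics/s1c.png',cv2.resize(im[100:260,180:380],None,fx=4,fy=3.75))"
```

```text
time: 4.22
position: [0.5062, -0.0801, 0.1207]
tool_rot: [-0.832, -3.025, 0.0]
ft_force: [0.6, -0.2, 0.8]
grip_width: 1.002
grip_force: 0.0
t 4.22 p [ 0.5062 -0.0801  0.1207] F [ 0.6 -0.2  0.8] w 87.1 0.0 q [ 0.58  0.14 -0.51  1.9   0.08  1.13  1.08]
x [-0.859  0.511  0.004] y [ 0.511  0.86  -0.001] z [-0.004  0.001 -1.   ] yaw_y 59.26
tool shift mm [-0.7  0.5 -0.3]
```

View pics/s1c.png

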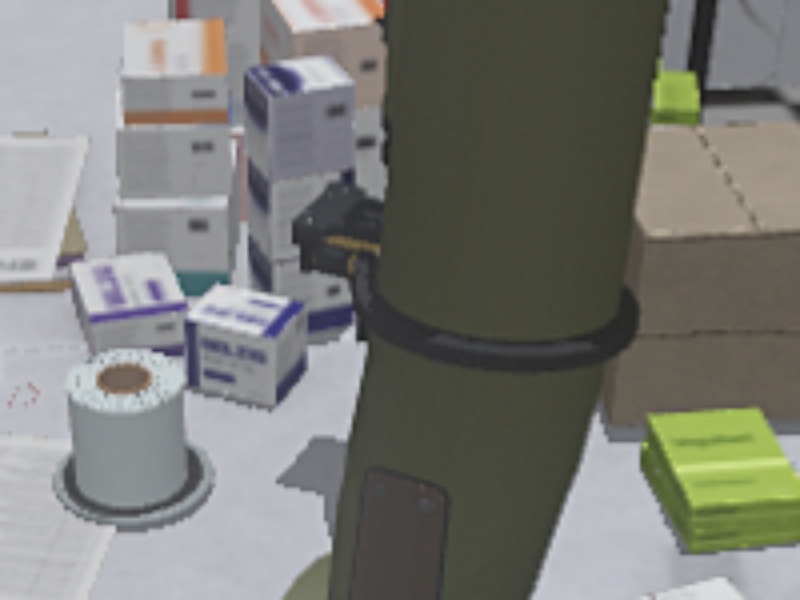

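```bash
python3 -m handwheel '[[0.04,0,0,0,0,0,0],[0.03,0,0,0,0,0,0],[0.02,0,0,0,0,0,0],[0.01,0,0,0,0,0,0],[0.01,0,0,0,0,0,0],[0.01,0,0,0,0,0,0],[0.01,0,0,0,0,0,0],[0.01,0,0,0,0,0,0]]' 15
python3 -c "
from h import *
info([.507,-.080,.121])"
```

```text
time: 5.28
position: [0.5074, -0.0811, 0.1226]
tool_rot: [-0.833, -3.028, 0.002]
ft_force: [-2.4, -0.9, 1.9]
grip_width: 0.277
grip_force: 15.0
t 5.28 p [ 0.5074 -0.0811  0.1226] F [-2.4 -0.9  1.9] w 24.1 14.993197956355289 q [ 0.59  0.14 -0.51  1.89  0.08  1.13  1.08]
x [-0.859  0.512  0.   ] y [ 0.512  0.859 -0.001] z [-0.001 -0.001 -1.   ] yaw_y 59.23
tool shift mm [0.9 0.8 1.6]
```

```bash
python3 -m handwheel '[[0.01,0,0,0,0,0,0],[0.01,0,0,0,0,0,0],[0.01,0,0,0,0,0,0]]' 45
cat >> h.py <<'E'
def avg(n=6):
    P=[];F=[];T=[];V=[]
    for i in range(n):
        ctrl.get_image("top");s=ctrl.get_state();P.append(s["position"]);F.append(s["ft_force"]);T.append(s["torque"]);V.append(s["tool_rot"])
    P,F,T=map(np.array,(P,F,T));R=Ro.from_rotvec(V).mean()
    print("t",round(s["time"],2),"P",P.mean(0).round(4),"sd",P.std(0).round(4),"F",F.mean(0).round(2),"sd",F.std(0).round(2),"T",T.mean(0).round(3))
    return P.mean(0),R.as_matrix(),F.mean(0)
E
python3 -c "
from h import *
p,M,F=avg();print(M.round(4))"
```

```text
time: 5.65
position: [0.5074, -0.0811, 0.1226]
tool_rot: [-0.833, -3.028, 0.002]
ft_force: [-4.3, -4.0, 2.9]
grip_width: 0.274
grip_force: 45.0
t 5.95 P [ 0.5074 -0.0811  0.1226] sd [0. 0. 0.] F [-3.28 -3.77  3.53] sd [0.45 0.42 0.53] T [-0.784  0.775  0.027]
[[-8.593e-01  5.116e-01 -9.000e-04]
 [ 5.116e-01  8.593e-01 -1.000e-03]
 [ 3.000e-04 -1.300e-03 -1.000e+00]]
```

```bash
python3 -m handwheel '[[0.01,0,0,-0.003,0,0,0],[0.01,0,0,-0.005,0,0,0],[0.01,0,0,-0.005,0,0,0],[0.01,0,0,-0.005,0,0,0],[0.01,0,0,-0.005,0,0,0],[0.01,0,0,-0.007,0,0,0],[0.01,0,0,-0.01,0,0,0],[0.01,0,0,-0.02,0,0,0],[0.01,0,0,-0.03,0,0,0],[0.01,0,0,-0.03,0,0,0],[0.01,0,0,0,0,0,0]]' 45
python3 -c "
from h import *
p,M,F=avg(4);print(M.round(4))
im,d=ctrl.get_image('top');cv2.imwrite('pics/t2.png',np.hstack([cv2.resize(im[140:240,190:330],None,fx=5,fy=5)]))"
```

```text
time: 7.32
position: [0.5105, -0.0783, 0.2463]
tool_rot: [0.828, 3.023, 0.004]
ft_force: [0.3, 0.3, -2.0]
grip_width: 0.272
grip_force: 45.0
t 7.53 P [ 0.5081 -0.0791  0.2426] sd [0.0007 0.0003 0.001 ] F [ 0.01 -0.03 -1.72] sd [0.85 0.21 0.68] T [ 0.093 -0.152  0.016]
[[-8.601e-01  5.101e-01  9.000e-04]
 [ 5.101e-01  8.601e-01  1.000e-03]
 [-3.000e-04  1.300e-03 -1.000e+00]]
```

View pics/t2.png

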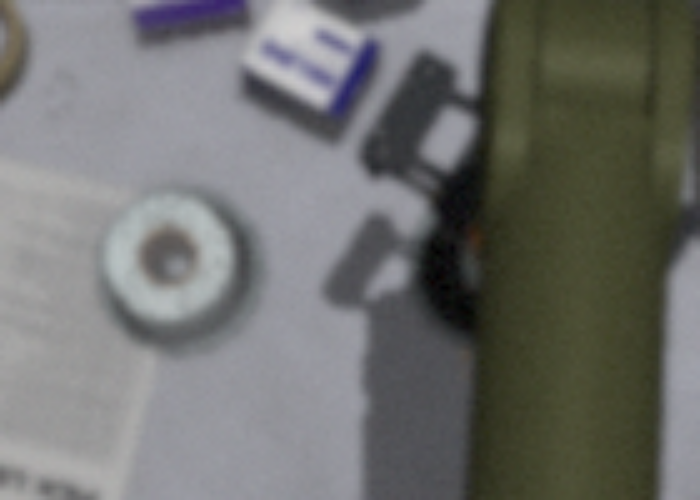

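```bash
python3 -m handwheel '[[0.01,0.02,0.032,0,0,0,0],[0.01,0.02,0.032,0,0,0,0],[0.01,0.02,0.032,0,0,0,0],[0.01,0.02,0.032,0,0,0,0],[0.01,0.02,0.032,0,0,0,0],[0.01,0.02,0.031,0,0,0,0],[0.01,0,0,0,8,0,0],[0.01,0,0,0,8,0,0],[0.01,0,0,0,0,0,0],[0.01,0,0,0,0,0,0]]' 45
python3 -c "
from h import *
p,M,F=avg(4);print(M.round(4))
out=[]
for n in('scene','top'):
    im,d=ctrl.get_image(n);np.savez(n+'3.npz',im=im,d=d);out.append(cv2.resize(im[130:270,160:340],None,fx=2.2,fy=4 if 0 else 2.2))
cv2.imwrite('pics/v3.png',np.hstack(out))"
```

```text
time: 8.82
position: [0.5021, 0.1449, 0.2419]
tool_rot: [-0.806, -2.931, 0.41]
ft_force: [-0.3, -0.5, -0.8]
grip_width: 0.272
grip_force: 45.0
t 9.03 P [0.5023 0.144  0.243 ] sd [0.0001 0.0001 0.0003] F [ 0.12 -0.15 -1.46] sd [0.45 0.29 0.21] T [ 0.435 -0.344 -0.014]
[[-0.8585  0.4934 -0.1399]
 [ 0.5128  0.8252 -0.2367]
 [-0.0014 -0.2749 -0.9615]]
```

View pics/v3.png

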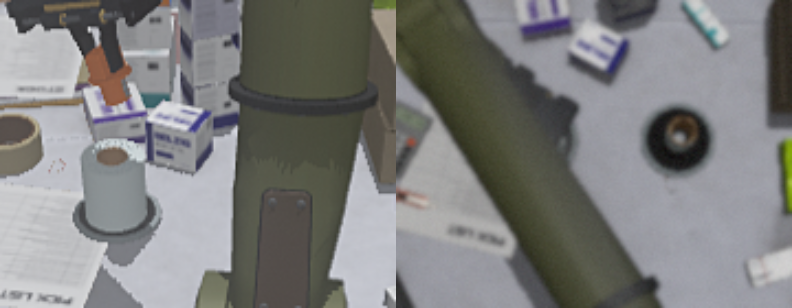

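```bash
python3 - <<'E'
from h import *
a=np.load("top3.npz")["im"];r,c,s=166,266,8
A=cv2.resize(a[r:r+48,c:c+48],None,fx=s,fy=s,interpolation=cv2.INTER_CUBIC);cv2.imwrite("pics/spc.png",A)
def circ(P):
    M=np.c_[2*P[:,:2],np.ones(len(P))];q=np.linalg.lstsq(M,(P[:,:2]**2).sum(1),rcond=None)[0];return q[:2],np.sqrt(q[2]+q[:2]@q[:2])
H=cv2.cvtColor(A,cv2.COLOR_BGR2HSV)
for nm,m in (("b70",A.max(2)>70),("b90",A.max(2)>90),("sat",(H[...,1]>60)&(H[...,0]<25)&(A.max(2)>60)),("sat2",(H[...,1]>90)&(H[...,0]<25)&(A.max(2)>70))):
    m=m.astype(np.uint8);yy,xx=np.mgrid[:384,:384];m[(xx-192)**2+(yy-192)**2>110**2]=0
    k=cv2.findContours(m,cv2.RETR_EXTERNAL,cv2.CHAIN_APPROX_NONE)[0];k=max(k,key=cv2.contourArea)
    h=np.zeros_like(m);cv2.drawContours(h,[cv2.convexHull(k)],-1,1,-1);k=cv2.findContours(h,cv2.RETR_EXTERNAL,cv2.CHAIN_APPROX_NONE)[0][0].reshape(-1,2)
    print(nm,*circ(onplane("top",(k+.5)/s-.5+[c,r],.112)),k.mean(0))
E
```

```text
b70 [ 0.52067472 -0.08847254] 0.036356337254749224 [211.81139489 154.71316306]
b90 [ 0.5231961  -0.09046275] 0.03366453490866459 [217.66666667 145.99787686]
sat [ 0.51162876 -0.08385788] 0.021507163375187748 [199.78082192 180.00684932]
sat2 [ 0.51946809 -0.07091051] 0.008920053215252143 [165.7079646  161.18584071]
```

View pics/spc.png

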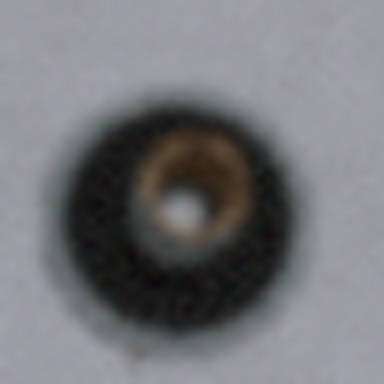

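```bash
cat >> h.py <<'E'
def sh(p,M,tgt): print("shift mm",(M.T@(np.array(tgt)-p)*1000).round(2)); 
def plug(p,M,c=(.5017,.1455),e=0.0106):
    u=np.array([.5116,.8593,0]);w=np.array([-.8593,.5116,0])
    for n,y,z in(("plain",.018,-.034),("leaf",-.018,-.034),("org",0,0)):
        X=p+M@np.array([0,y,e-z])-np.array([*c,.112]);print(n,"u %.1f w %.1f up %.1f"%tuple(1000*np.array([X@u,X@w,X[2]])),end="; ")
    print("tilt %.1f"%np.degrees(np.arcsin(-M[2,1])))
E
python3 -c "
from h import *
p,M,F=avg(3);plug(p,M);sh(p,M,[.5078,.1557,.1638]);print((M.T@[0,0,-.001]*1000).round(3))"
```

```text
t 9.28 P [0.5024 0.1446 0.2431] sd [0.     0.0001 0.0001] F [-0.25 -0.06 -1.57] sd [0.58 0.33 0.5 ] T [ 0.427 -0.338  0.034]
plain u 4.6 w -1.1 up 83.2; leaf u -30.0 w -1.1 up 93.1; org u -3.3 w -1.0 up 120.9; tilt 16.0
shift mm [ 1.11 33.65 72.8 ]
[0.001 0.275 0.961]
```

```bash
python3 -m handwheel '[[0.01,0.001,0.014,0.025,0,0,0],[0.01,0,0.0137,0.025,0,0,0],[0.01,0,0.006,0.0228,0,0,0],[0.01,0,0,0,0,0,0],[0.01,0,0,0,0,0,0]]' 45
python3 -c "
from h import *
p,M,F=avg(3);plug(p,M)
im,d=ctrl.get_image('scene');cv2.imwrite('pics/v4.png',cv2.resize(im[130:230,165:265],None,fx=6,fy=6,interpolation=cv2.INTER_CUBIC))"
```

```text
time: 9.9
position: [0.5082, 0.1564, 0.1642]
tool_rot: [-0.806, -2.932, 0.411]
ft_force: [-0.4, 0.5, -1.7]
grip_width: 0.272
grip_force: 45.0
t 10.05 P [0.5085 0.1566 0.1645] sd [0. 0. 0.] F [ 0.48  0.37 -1.41] sd [0.39 0.28 0.11] T [ 0.453 -0.361 -0.002]
plain u 18.0 w -0.2 up 4.7; leaf u -16.6 w -0.2 up 14.6; org u 10.1 w -0.2 up 42.3; tilt 15.9
```

View pics/v4.png

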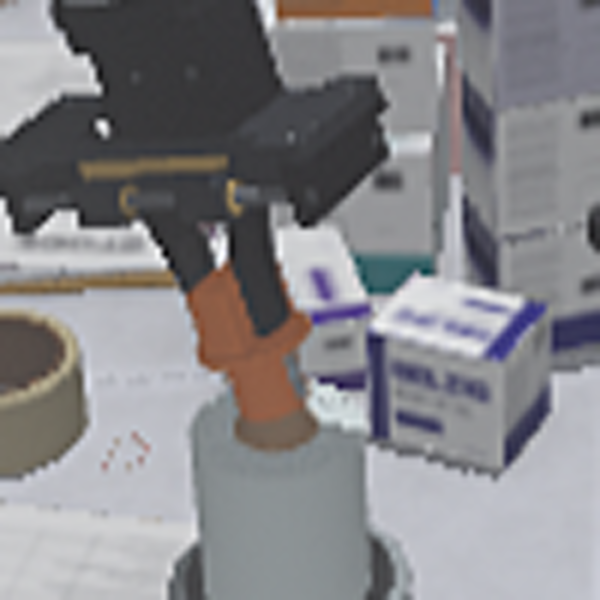

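```bash
python3 -m handwheel '[[0.01,0,-0.00115,0.00033,0,0,0],[0.01,0,0.00055,0.0019,0,0,0],[0.01,0,0.00055,0.0019,0,0,0],[0.01,0,0.00027,0.00096,0,0,0],[0.01,0,0.00027,0.00096,0,0,0],[0.01,0,0,0,0,0,0],[0.01,0,0,0,0,0,0]]' 45
python3 -c "
from h import *
p,M,F=avg(3);plug(p,M)"
```

```text
time: 10.98
position: [0.507, 0.1552, 0.1573]
tool_rot: [-0.806, -2.931, 0.412]
ft_force: [0.1, -0.4, -3.0]
grip_width: 0.274
grip_force: 45.0
t 11.12 P [0.507  0.1552 0.1573] sd [0. 0. 0.] F [-0.52  0.35 -1.6 ] sd [0.27 0.31 0.36] T [ 0.408 -0.186 -0.054]
plain u 16.1 w 0.4 up -2.6; leaf u -18.5 w 0.4 up 7.4; org u 8.2 w 0.4 up 35.1; tilt 16.0
```

```bash
python3 -m handwheel '[[0.01,0,0.00027,0.00096,0,0,0],[0.01,0,0.00027,0.00096,0,0,0],[0.01,0,0,0,0,0,0],[0.01,0,0,0,0,0,0]]' 45
python3 -c "
from h import *
p,M,F=avg(3);plug(p,M)"
python3 -m handwheel '[[0.01,0,0.00048,-0.00014,0,0,0],[0.01,0,0.00048,-0.00014,0,0,0],[0.01,0,0.00048,-0.00014,0,0,0],[0.01,0,0.00048,-0.00014,0,0,0],[0.01,0,0,0,0,0,0],[0.01,0,0,0,0,0,0]]' 45
python3 -c "
from h import *
p,M,F=avg(3);plug(p,M);print('Fu,Fw',F[:2]@[.5116,.8593],F[:2]@[-.8593,.5116])"
```

```text
time: 11.62
position: [0.5065, 0.1555, 0.155]
tool_rot: [-0.805, -2.93, 0.412]
ft_force: [-3.5, 0.3, -1.6]
grip_width: 0.274
grip_force: 45.0
t 11.78 P [0.5065 0.1555 0.1551] sd [0. 0. 0.] F [-3.94  0.62 -1.41] sd [0.22 0.34 0.77] T [ 0.609  0.739 -0.306]
plain u 16.0 w 1.1 up -4.8; leaf u -18.6 w 1.0 up 5.2; org u 8.1 w 1.0 up 32.9; tilt 16.0
time: 12.52
position: [0.5068, 0.1558, 0.155]
tool_rot: [-0.806, -2.928, 0.417]
ft_force: [-5.9, -0.8, -0.7]
grip_width: 0.274
grip_force: 45.0
t 12.68 P [0.5068 0.1558 0.155 ] sd [0. 0. 0.] F [-6.3  -1.5  -0.53] sd [0.39 0.55 0.35] T [ 0.01   1.419 -0.438]
plain u 16.3 w 0.9 up -4.8; leaf u -18.3 w 0.9 up 5.2; org u 8.5 w 0.9 up 32.9; tilt 16.2
Fu,Fw -4.507871815782533 4.648565949403703
```

```bash
python3 -m handwheel '[[0.01,0.0005,-0.00048,0.00014,0,0,0],[0.01,0.0005,-0.00048,0.00014,0,0,0],[0.01,0.0005,-0.00048,0.00014,0,0,0],[0.01,0,0,0,0,0,0],[0.01,0,0,0,0,0,0]]' 45
cat >> h.py <<'E'
def look():
    p,M,F=avg(3);plug(p,M);print('Fu %.1f Fw %.1f Fz %.1f'%(F[:2]@[.5116,.8593],F[:2]@[-.8593,.5116],F[2]))
E
python3 -c "
from h import *
look()"
```

```text
time: 13.3
position: [0.5064, 0.1563, 0.1553]
tool_rot: [-0.806, -2.932, 0.412]
ft_force: [-3.2, -1.4, -2.4]
grip_width: 0.268
grip_force: 45.0
t 13.45 P [0.5064 0.1563 0.1553] sd [0. 0. 0.] F [-2.87 -1.4  -2.08] sd [0.8  0.45 0.27] T [ 0.155  0.372 -0.174]
plain u 16.7 w 1.5 up -4.5; leaf u -17.9 w 1.5 up 5.4; org u 8.8 w 1.5 up 33.2; tilt 16.0
Fu -2.7 Fw 1.7 Fz -2.1
```

```bash
python3 -m handwheel '[[0.01,0.0005,-0.00048,0.00014,0,0,0],[0.01,0.0005,-0.00048,0.00014,0,0,0],[0.01,0,0,0,0,0,0],[0.01,0,0,0,0,0,0]]' 45
python3 -c "
from h import *
look()"
```

```text
time: 13.95
position: [0.5052, 0.1562, 0.1555]
tool_rot: [-0.806, -2.932, 0.411]
ft_force: [-0.0, 1.4, -1.0]
grip_width: 0.274
grip_force: 45.0
t 14.1 P [0.505  0.1562 0.1554] sd [0.0001 0.     0.    ] F [-0.14 -0.16 -1.05] sd [0.81 0.57 0.27] T [ 0.429 -0.336 -0.028]
plain u 15.9 w 2.6 up -4.4; leaf u -18.7 w 2.6 up 5.5; org u 8.0 w 2.6 up 33.2; tilt 16.0
Fu -0.2 Fw 0.0 Fz -1.1
```

```bash
python3 -m handwheel '[[0.01,0.0005,0,0,0,0,0],[0.01,0.0005,0,0,0,0,0],[0.01,0.0005,0,0,0,0,0],[0.01,0,0,0,0,0,0],[0.01,0,0,0,0,0,0]]' 45
python3 -c "
from h import *
look()"
```

```text
time: 14.72
position: [0.5036, 0.1568, 0.1553]
tool_rot: [-0.806, -2.931, 0.412]
ft_force: [0.1, 0.4, -1.1]
grip_width: 0.269
grip_force: 45.0
t 14.88 P [0.5036 0.1568 0.1553] sd [0. 0. 0.] F [ 1.2 -0.1 -1.1] sd [0.13 0.25 0.47] T [ 0.374 -0.521  0.059]
plain u 15.6 w 4.1 up -4.5; leaf u -19.0 w 4.1 up 5.4; org u 7.7 w 4.1 up 33.1; tilt 16.0
Fu 0.5 Fw -1.1 Fz -1.1
```

```bash
python3 -m handwheel '[[0.01,-0.0006,0,0,0,0,0],[0.01,-0.0007,0,0,0,0,0],[0.01,0,0.00048,-0.00014,0,0,0],[0.01,0,0.00048,-0.00014,0,0,0],[0.01,0,0.00048,-0.00014,0,0,0],[0.01,0,0,0,0,0,0],[0.01,0,0,0,0,0,0]]' 45
python3 -c "
from h import *
look()"
python3 -m handwheel '[[0.01,0,0.00048,-0.00014,0,0,0],[0.01,0,0.00048,-0.00014,0,0,0],[0.01,0,0.00048,-0.00014,0,0,0],[0.01,0,0,0,0,0,0],[0.01,0,0,0,0,0,0]]' 45
python3 -c "
from h import *
look()"
```

```text
time: 15.75
position: [0.5053, 0.1574, 0.1553]
tool_rot: [-0.806, -2.931, 0.412]
ft_force: [-0.6, -0.7, -1.9]
grip_width: 0.272
grip_force: 45.0
t 15.9 P [0.5053 0.1574 0.1553] sd [0. 0. 0.] F [-0.37 -0.41 -1.51] sd [0.02 0.37 0.44] T [ 0.311 -0.233 -0.04 ]
plain u 17.1 w 3.0 up -4.5; leaf u -17.5 w 3.0 up 5.4; org u 9.1 w 3.0 up 33.1; tilt 16.0
Fu -0.5 Fw 0.1 Fz -1.5
time: 16.52
position: [0.5056, 0.1578, 0.1552]
tool_rot: [-0.806, -2.93, 0.415]
ft_force: [-3.2, -4.2, 0.3]
grip_width: 0.275
grip_force: 45.0
t 16.68 P [0.5056 0.1579 0.1552] sd [0. 0. 0.] F [-3.11 -4.81 -0.58] sd [0.5  0.23 0.13] T [-0.737  0.538 -0.086]
plain u 17.5 w 3.0 up -4.6; leaf u -17.1 w 3.0 up 5.4; org u 9.7 w 3.0 up 33.0; tilt 16.1
Fu -5.7 Fw 0.2 Fz -0.6
```

```bash
python3 -m handwheel '[[0.01,0,-0.00125,0.00036,0,0,0],[0.01,0,-0.00145,0.0006,-2,0,0],[0.01,0,-0.00145,0.0006,-2,0,0],[0.01,0,-0.00145,0.0006,-2,0,0],[0.01,0,-0.00145,0.0006,-2,0,0],[0.01,0,0,0,0,0,0],[0.01,0,0,0,0,0,0]]' 45
sed -i 's/c=(.5017,.1455)/c=(.4990,.1467)/' h.py
python3 -c "
from h import *
look()"
```

```text
time: 17.55
position: [0.5028, 0.1523, 0.1546]
tool_rot: [-0.821, -2.988, 0.21]
ft_force: [-1.6, -2.5, -0.9]
grip_width: 0.272
grip_force: 45.0
t 17.7 P [0.5027 0.1523 0.1545] sd [0. 0. 0.] F [-1.13 -2.55  0.22] sd [0.12 0.14 0.35] T [-0.633  0.057 -0.015]
plain u 18.3 w -0.3 up -4.2; leaf u -17.3 w -0.3 up 0.9; org u 5.2 w -0.3 up 32.0; tilt 8.0
Fu -2.8 Fw -0.3 Fz 0.2
```

```bash
python3 -m handwheel '[[0.01,0,-0.0006,0.0001,0,0,0],[0.01,0,-0.00145,0.0006,-2,0,0],[0.01,0,-0.00145,0.0006,-2,0,0],[0.01,0,-0.00145,0.0006,-2,0,0],[0.01,0,-0.00145,0.0006,-2,0,0],[0.01,0,0,0,0,0,0],[0.01,0,0,0,0,0,0]]' 45
python3 -c "
from h import *
look()"
```

```text
time: 18.58
position: [0.4991, 0.1472, 0.1526]
tool_rot: [0.832, 3.029, 0.001]
ft_force: [-0.4, 0.3, -1.5]
grip_width: 0.276
grip_force: 45.0
t 18.73 P [0.4991 0.1472 0.1525] sd [0.     0.     0.0001] F [-0.2  -0.24 -1.37] sd [0.49 0.54 0.06] T [-0.031 -0.097 -0.015]
plain u 18.5 w 0.2 up -4.1; leaf u -17.5 w 0.2 up -4.1; org u 0.5 w 0.2 up 29.9; tilt -0.0
Fu -0.3 Fw 0.1 Fz -1.4
```

```bash
python3 -m handwheel '[[0.01,0,0,0.001,0,0,0],[0.01,0,0,0.001,0,0,0],[0.01,0,0,0.001,0,0,0],[0.01,0,0,0.001,0,0,0],[0.01,0,0,0.001,0,0,0],[0.01,0,0,0.001,0,0,0],[0.01,0,0,0,0,0,0]]' 45
python3 -c "
from h import *
look()"

```

```text
time: 19.6
position: [0.4989, 0.1466, 0.1463]
tool_rot: [-0.833, -3.029, 0.0]
ft_force: [-0.1, 0.2, -1.8]
grip_width: 0.271
grip_force: 45.0
t 19.75 P [0.4989 0.1466 0.1464] sd [0. 0. 0.] F [-0.09  0.04 -1.96] sd [0.64 0.47 0.72] T [ 0.069 -0.148 -0.005]
plain u 17.9 w 0.0 up -10.2; leaf u -18.1 w 0.0 up -10.2; org u -0.1 w 0.0 up 23.8; tilt 0.0
Fu -0.0 Fw 0.1 Fz -2.0
```

```bash
python3 -m handwheel '[[0.01,0,0.0005,0.0008,0,0,0],[0.01,0,0,0.0008,0,0,0],[0.01,0,0,0.0008,0,0,0],[0.01,0,0,0.0008,0,0,0],[0.01,0,0,0.0008,0,0,0],[0.01,0,0,0,0,0,0]]' 45
python3 -c "
from h import *
look()"
python3 -m handwheel '[[0.01,0,0,0.0008,0,0,0],[0.01,0,0,0.0008,0,0,0],[0.01,0,0,0.0008,0,0,0],[0.01,0,0,0.0008,0,0,0],[0.01,0,0,0,0,0,0]]' 45
python3 -c "
from h import *
look()"

```

```text
time: 20.5
position: [0.4991, 0.1471, 0.1423]
tool_rot: [-0.833, -3.029, 0.0]
ft_force: [-0.6, 0.7, -2.2]
grip_width: 0.269
grip_force: 45.0
t 20.65 P [0.4992 0.1471 0.1424] sd [0. 0. 0.] F [-0.11  0.08 -1.76] sd [0.41 0.35 0.34] T [ 0.061 -0.142 -0.028]
plain u 18.4 w 0.0 up -14.2; leaf u -17.6 w 0.0 up -14.2; org u 0.4 w 0.0 up 19.8; tilt 0.0
Fu 0.0 Fw 0.1 Fz -1.8
time: 21.28
position: [0.4995, 0.1471, 0.1394]
tool_rot: [0.833, 3.029, 0.0]
ft_force: [-0.7, -1.0, 2.1]
grip_width: 0.272
grip_force: 45.0
t 21.43 P [0.4995 0.1471 0.1393] sd [0. 0. 0.] F [ 0.53 -0.46  2.01] sd [0.32 0.3  0.21] T [-0.035 -0.184  0.035]
plain u 18.6 w -0.2 up -17.2; leaf u -17.4 w -0.2 up -17.3; org u 0.6 w -0.2 up 16.7; tilt -0.0
Fu -0.1 Fw -0.7 Fz 2.0
```

```bash
python3 -m handwheel '[[0.01,0,0,0.0006,0,0,0],[0.01,0,0,0.0006,0,0,0],[0.01,0,0,0.0006,0,0,0],[0.01,0,0,0,0,0,0]]' 45
python3 -c "
from h import *
look()"
python3 -m handwheel '[[0.01,0,0,0.0006,0,0,0],[0.01,0,0,0.0006,0,0,0],[0.01,0,0,0.0006,0,0,0],[0.01,0,0,0,0,0,0]]' 45
python3 -c "
from h import *
look()"

```

```text
time: 21.92
position: [0.4994, 0.1471, 0.1373]
tool_rot: [0.833, 3.029, 0.0]
ft_force: [1.3, 0.1, 1.0]
grip_width: 0.276
grip_force: 45.0
t 22.07 P [0.4993 0.1471 0.1373] sd [0. 0. 0.] F [0.84 0.14 0.61] sd [0.41 0.38 0.22] T [ 0.075 -0.503  0.023]
plain u 18.6 w -0.1 up -19.3; leaf u -17.4 w -0.1 up -19.3; org u 0.5 w -0.1 up 14.7; tilt -0.0
Fu 0.5 Fw -0.6 Fz 0.6
time: 22.58
position: [0.4993, 0.1472, 0.1354]
tool_rot: [0.833, 3.029, 0.0]
ft_force: [2.5, 1.7, -0.0]
grip_width: 0.273
grip_force: 45.0
t 22.73 P [0.4993 0.1471 0.1354] sd [0. 0. 0.] F [ 2.77  0.43 -1.22] sd [0.72 0.47 0.35] T [ 0.225 -0.76   0.069]
plain u 18.5 w 0.0 up -21.2; leaf u -17.5 w 0.0 up -21.2; org u 0.5 w 0.0 up 12.8; tilt -0.0
Fu 1.8 Fw -2.2 Fz -1.2
```

```bash
python3 -m handwheel '[[0.01,-0.0006,0,0.0008,0,0,0],[0.01,0,0,0.0008,0,0,0],[0.01,0,0,0.0008,0,0,0],[0.01,0,0,0.0008,0,0,0],[0.01,0,0,0.0008,0,0,0],[0.01,0,0,0,0,0,0]]' 45
python3 -c "
from h import *
look()"

```

```text
time: 23.48
position: [0.4996, 0.1468, 0.1313]
tool_rot: [-0.833, -3.029, -0.0]
ft_force: [1.9, 2.2, -0.9]
grip_width: 0.272
grip_force: 45.0
t 23.62 P [0.4996 0.1468 0.1313] sd [0. 0. 0.] F [ 1.15  1.44 -2.14] sd [0.09 0.09 0.69] T [ 0.532 -0.58   0.007]
plain u 18.4 w -0.4 up -25.3; leaf u -17.6 w -0.4 up -25.3; org u 0.4 w -0.4 up 8.7; tilt -0.0
Fu 1.8 Fw -0.2 Fz -2.1
```

```bash
python3 -m handwheel '[[0.01,0,0,0.0008,0,0,0],[0.01,0,0,0.0008,0,0,0],[0.01,0,0,0.0008,0,0,0],[0.01,0,0,0.0008,0,0,0],[0.01,0,0,0.0008,0,0,0],[0.01,0,0,0.0008,0,0,0],[0.01,0,0,0.0008,0,0,0],[0.01,0,0,0,0,0,0]]' 45
python3 -c "
from h import *
look()"

```

```text
time: 24.62
position: [0.4997, 0.1468, 0.1258]
tool_rot: [-0.833, -3.029, -0.0]
ft_force: [0.6, 0.7, 0.5]
grip_width: 0.272
grip_force: 45.0
t 24.77 P [0.4997 0.1468 0.1258] sd [0. 0. 0.] F [ 1.16  1.67 -1.08] sd [0.35 0.57 0.36] T [ 0.531 -0.429  0.022]
plain u 18.4 w -0.5 up -30.8; leaf u -17.6 w -0.5 up -30.8; org u 0.4 w -0.5 up 3.2; tilt -0.0
Fu 2.0 Fw -0.1 Fz -1.1
```

Final 3 mm at ~3 mm/s.

```bash
python3 -m handwheel '[[0.01,0,0,0.0004,0,0,0],[0.01,0,0,0.0004,0,0,0],[0.01,0,0,0.0004,0,0,0],[0.01,0,0,0.0004,0,0,0],[0.01,0,0,0.0004,0,0,0],[0.01,0,0,0.0004,0,0,0],[0.01,0,0,0,0,0,0]]' 45
python3 -c "
from h import *
look()"
python3 -m handwheel '[[0.01,0,0,0.0004,0,0,0],[0.01,0,0,0.0004,0,0,0],[0.01,0,0,0.0004,0,0,0],[0.01,0,0,0,0,0,0]]' 45
python3 -c "
from h import *
look()"

```

```text
time: 25.65
position: [0.4997, 0.1468, 0.1235]
tool_rot: [-0.833, -3.029, 0.0]
ft_force: [1.1, 1.4, -0.1]
grip_width: 0.269
grip_force: 45.0
t 25.8 P [0.4997 0.1468 0.1235] sd [0. 0. 0.] F [0.83 1.69 0.74] sd [0.38 0.42 0.19] T [ 0.539 -0.31   0.022]
plain u 18.4 w -0.5 up -33.1; leaf u -17.6 w -0.5 up -33.1; org u 0.4 w -0.5 up 0.9; tilt 0.0
Fu 1.9 Fw 0.1 Fz 0.7
time: 26.3
position: [0.4997, 0.1468, 0.1225]
tool_rot: [-0.833, -3.029, 0.0]
ft_force: [-0.2, 1.4, 2.3]
grip_width: 0.272
grip_force: 45.0
t 26.45 P [0.4997 0.1468 0.1225] sd [0. 0. 0.] F [-1.2   1.29  4.07] sd [0.37 0.69 0.24] T [ 0.467 -0.036  0.018]
plain u 18.4 w -0.6 up -34.1; leaf u -17.6 w -0.6 up -34.0; org u 0.4 w -0.6 up -0.1; tilt 0.0
Fu 0.5 Fw 1.7 Fz 4.1
```

```bash
python3 -m handwheel '[[0.01,0,0,0.0004,0,0,0],[0.01,0,0,0.0004,0,0,0],[0.01,0,0,0,0,0,0],[0.01,0,0,0,0,0,0]]' 45
python3 -c "
from h import *
look()"

```

```text
time: 26.95
position: [0.4997, 0.1468, 0.1225]
tool_rot: [0.833, 3.029, -0.001]
ft_force: [-2.6, 0.7, 9.5]
grip_width: 0.271
grip_force: 45.0
t 27.1 P [0.4997 0.1468 0.1225] sd [0. 0. 0.] F [-2.82  0.31  9.15] sd [0.31 0.64 0.27] T [0.318 0.469 0.005]
plain u 18.4 w -0.6 up -34.1; leaf u -17.6 w -0.6 up -34.1; org u 0.4 w -0.6 up -0.1; tilt 0.0
Fu -1.2 Fw 2.6 Fz 9.1
```

```bash
python3 -m handwheel '[[0.01,0,0,-0.0006,0,0,0],[0.01,0,0,-0.0005,0,0,0],[0.01,0,0,0,0,0,0]]' 20
python3 -m handwheel '[[0.026,0,0,0,0,0,0],[0.03,0,0,0,0,0,0],[0.05,0,0,0,0,0,0],[0.07,0,0,0,0,0,0],[0.087,0,0,0,0,0,0],[0.087,0,0,0,0,0,0],[0.087,0,0,0,0,0,0]]'
python3 -c "
from h import *
info()"
```

```text
time: 27.48
position: [0.4997, 0.1467, 0.1225]
tool_rot: [-0.833, -3.029, 0.0]
ft_force: [0.1, 0.4, 1.6]
grip_width: 0.277
grip_force: 20.0
time: 28.35
position: [0.4997, 0.1468, 0.1227]
tool_rot: [0.833, 3.029, -0.0]
ft_force: [-0.9, -1.2, -0.5]
grip_width: 0.829
grip_force: 0.0
t 28.35 p [0.4997 0.1468 0.1227] F [-0.9 -1.2 -0.5] w 72.2 0.0 q [ 0.38  0.19 -0.78  1.87  0.15  1.14  0.58]
x [-0.859  0.511 -0.   ] y [ 0.511  0.859 -0.   ] z [ 0. -0. -1.] yaw_y 59.26
```

Lift clear, then draw aside (back toward −y over free space) and look.

```bash
python3 -m handwheel '[[0.087,0,0,0,0,0,0],[0.087,0,0,-0.01,0,0,0],[0.087,0,0,-0.02,0,0,0],[0.087,0,0,-0.03,0,0,0],[0.087,0,0,-0.04,0,0,0],[0.087,0,0,-0.04,0,0,0],[0.087,-0.02,-0.034,0,0,0,0],[0.087,-0.02,-0.034,0,0,0,0],[0.087,-0.02,-0.034,0,0,0,0],[0.087,-0.02,-0.034,0,0,0,0],[0.087,-0.02,-0.034,0,0,0,0],[0.087,0,0,0,0,0,0]]'
python3 -c "
from h import *
info()
a,_=ctrl.get_image('scene');b,d=ctrl.get_image('top');np.savez('fin.npz',b=b,d=d)
cv2.imwrite('pics/f.png',np.hstack([cv2.resize(a[150:250,165:265],None,fx=4,fy=4),cv2.resize(b[140:240,190:290],None,fx=4,fy=4)]))
g=d[180:200,214:234];o,dd=ray('top',[[224,188]]);c=ctrl.camera_info('top')
"
```

```text
time: 29.85
position: [0.4985, -0.0543, 0.2632]
tool_rot: [0.842, 3.026, -0.002]
ft_force: [-0.5, 0.0, -0.5]
grip_width: 0.999
grip_force: 0.0
t 29.85 p [ 0.4985 -0.0543  0.2632] F [-0.5  0.  -0.5] w 86.9 0.0 q [ 0.64  0.01 -0.59  1.73  0.01  1.4   1.08]
x [-0.856  0.517 -0.001] y [ 0.517  0.856 -0.001] z [ 0.    -0.001 -1.   ] yaw_y 58.89
```

View pics/f.png

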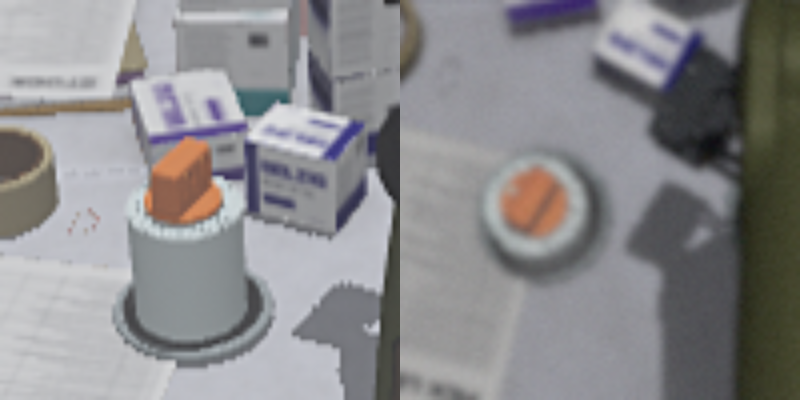

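The picture shows the plug upright on the fresh roll, its flange flat on the film top (crop pixels about (183,195) in the scene view and (535,200) in the top view). The gripper is clear of everything.

```bash
python3 -c "
from bench import ctrl
print(ctrl.close_job())"
```

```text
the job is handed in; nothing more can be done
None
```

The core plug is out of the spent core and fully home in the fresh roll, flange flat on the core and let go. It went in slanted, white-marked edge first. The job was handed in at about 30 s, and the seating push peaked at about 9 N at the wrist.

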